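# Clamp the dye bottle and set the shaker's timer

## Robot

A 6-joint arm with a two-finger parallel gripper is mounted at the origin on the work surface. World frame = base frame: x ahead of the robot, y to its left, z up, the work surface at z = 0. Lengths are in mm, angles in degrees, forces in N, time in s.
With the tool pointing down it reaches from about 350 to 850 mm from the base axis. Payload 8.1 kg.
Tool frame: the origin (TCP) lies at the very end of the fingers, on their centre line; the grasp point (between the pads) lies r.tcp_to_grasp behind it (r.tcp_to_grasp is the distance from the TCP to the grasp point, in mm); z points along the fingers, y is the line along which they close (so a half turn about z gives the same grasp; the last joint's range is limited). The gripper opens to 85 mm and grips with 20 to 120 N. Pads are 22 mm wide; open, the fingers measure 114 mm over their backs; the gripper's body (76 mm by 85 mm) begins 54 mm behind the grasp point. The pads swing forward as they close: fully open they stand 13 mm farther back than shut.
Start: joints at [66.268, 7.471, 85.268, -0, 87.261, -4.893], TCP at [193.723, 567.87, 231.292] pointing down, gripper open.
Joint ranges: [-169.43, 169.43], [-51.17, 129.36], [1.28, 143.12], [-76.62, 256.62], [0, 156.53], [-152.29, 152.29]. Speed limits (degrees/s): [136.94, 136.94, 159.86, 180, 180, 180].

## Interface

Orientations are given as [roll, pitch, yaw] about the fixed x, y, z axes, in that order (R = Rz(yaw) Ry(pitch) Rx(roll)).
In Python, from bench import r gives the robot as it stands.
- The arm moves only by the shell command python3 -m handwheel 'ROWS' [OPENING] [FORCE]. ROWS is JSON, a list of rows, each a list of 4 numbers: the shift along the tool's x, y, z in m, then the turn about the tool's z in degrees. A call has 1 to 10 rows; each row shifts and turns the commanded pose from where the row before left it, along the tool's axes as they then stand; what a row does not reach is not made up. A row lasts 1/10 s, in which the tool goes at most 50 mm and 8.59 degrees, less where a joint would pass 70% of its speed; a pose out of reach is approached as far as the arm can. A call is refused whole if a number of a shift passes 0.05 or a number of a turn 8.59, either way. A call with a gripper value outside its range is refused whole. OPENING is the finger opening in m, from 0 to 0.0854, set as the call begins (- or left out, the last holds). The fingers move at their own pace and stop on an object; FORCE is the grip in N (left out, the last holds). Time passes only in rows, so rows that do not move let the fingers close. It gives the time, the measured TCP pose, the force, the opening and the grip force at its end, in the units of the state.
- r.sense(): the state, without advancing time (a new reading comes with each control period).
- r.snapshot(name): name is "side" or "top"; returns the picture (384x512x3 uint8, red, green, blue); there is no depth.
- r.camera_params(name): a dict with "fx", "fy", "cx", "cy" (pixels), "D" ([k1, k2, p1, p2, k3] as OpenCV has them; the pictures are not rectified), "R" (3x3) and "t" (3): a world point X has camera coordinates R X + t. Camera axes: x right, y down, z forward; pixel columns grow to the right and rows downward; lengths in mm; the calibration is good to about 2 mm. A picture is of the moment at which its call begins. camera_params takes no time and is no camera call.
- r.hand_in(): hands the job in; it is judged then, once.
The state is a dict: "time": time; "joint_pos": joint angles; "qd": joint speeds; "joint_efforts": joint torques, N m; "tool_pos": TCP position; "tcp_rot": TCP orientation; "ft_force": force on the tool from outside, world axes, zero at the start; "wrist_torque": the same for the moment, N m; "finger_gap": finger opening in mm; "grip_force": force on a finger pad.
Only numpy, scipy, OpenCV 4.12 (cv2) and the standard library are available. Lean on these libraries where they do the work, as an engineer would, in place of code of your own. Each camera call takes 0.05 s, during which the arm holds its last target. There are 200 camera calls.

## Task

Get the dye shaker ready: turn its clamp knob clockwise until the arm holds the bottle and the knob slips in its clutch, and stop there. Then roll the timer's big knurled wheel by its edge until the 6 stands centred in its window. Leave everything else on the table standing where it is.

Things in the scene. Friction and masses are not known exactly. Their poses are not given: they have to be found in the camera images.
- shaker: White low box of the dye shaker, 170 x 240 x 60 mm (x, y, z), fixed to the table. Origin at the centre of its underside. On its top stand the clamp knob (upright axis at 0, -60 mm in its frame) and a bottle (axis at 0, +50 mm) with an aluminium back rest, 105 mm high over the table, at the bottle's +x and +y sides.
- bottle_top (a point): Top centre of the black screw cap of the amber bottle on the shaker, 144 mm above the table. The bottle is 50 mm across and held on its pad; it cannot be lifted.
- clamp_arm (a joint): Level steel arm under the knob, 118 mm long from the knob's axis, z = 82 to 90 mm, with an upright rubber pad 104 mm out (up to z = 98 mm). Radians, growing clockwise seen from above: 0 = wide open, pointing to the shaker's -x; at 1.2 the pad meets the bottle and the arm stops. Starts at 0 to 0.6. Needs 0.04 N m; stays where it is left.
- knob (a joint): Slip of the knob's clutch, rad: how far the knob has turned on the arm, clockwise from above; 0 at the start. The knob carries the arm along; once the arm is stopped by the bottle and the torque passes 0.22 N m the knob slips and this grows. A slip of 0.08 to 1.0 in all is properly tightened. Turning the knob back opens the arm.
- knob_grip (a point): Point on the knob's axis at the height to grip, z = 116 mm. The knob is a black upright bar, 64 mm long, 18 mm thick, top at z = 129 mm, on a disc of 56 mm diameter with its top at z = 94 mm. Frame turns with the knob: x along the bar, y across its thickness (grip across y), z up. With arm and slip at 0 its x is the shaker's x.
- timer: White timer box, 170 x 130 mm, flat top at z = 90 mm, fixed to the table. Origin at the centre of its underside. Its x points from the wheel to the window side; y is the wheel's axis. The wheel stands up out of its top.
- wheel_center (a point): Centre of the timer wheel (frame of the timer, does not turn), z = 95 mm, axis along y. Black wheel, 110 mm diameter, 24 mm thick, knurled edges, white digits on the rim, top at z = 150 mm. Its flat sides are bare above the box's top from its -x side to 0.5 rad past the wheel's top towards +x: pinch there across y and follow the arc, or roll the rim.
- window (a point): Centre of the timer's window, on the wheel's rim 1.0 rad past the wheel's top towards the timer's +x. An aluminium frame, 35 mm wide and 44 mm along the rim, standing out to 62 mm from the wheel's axis, surrounds it; two black index marks on its sides show the middle.
- wheel (a joint): Turn of the timer wheel, rad. Digit n is centred in the window at n x 0.6283: the 6 at 3.770 (0.12 either way still counts as centred). Grows when the wheel's top rolls towards the timer's +x, the window. Stops just before 0 and just past 9. Starts between 1.4 and 3.0. Needs 0.12 N m (2.2 N at the rim), no detents, stays where left.
- dropper1: Small amber dropper bottle with black cap and bulb, 36 mm across, 98 mm tall, loose, standing near the robot between the two devices. Origin at the centre of its underside.
- dropper2: Small black dropper bottle, same size, loose, beyond the devices. Origin at the centre of its underside.
- dropper3: Amber dropper bottle, 105 mm tall, loose, beyond the devices. Origin at the centre of its underside.
- cup1: White plastic cup, 68 mm across, 60 mm tall, loose, standing between the two devices. Origin at the centre of its underside.
- cup2: White plastic cup, 76 mm across, 70 mm tall, loose, beyond the devices. Origin at the centre of its underside.
- globe_center (a point): Centre of a white plaster globe of 120 mm diameter that rests loose on a square wooden stand, at the right-hand side of the mat seen from the robot; centre about 75 mm above the table.
There are look-alikes about, which are no part of the job. What is shaped like the timer but red is not meant.

How it is judged (in metres and radians):
On the way, in this order (a step that is already met when the one before it is completed fails the run):
1. the clamp arm is home against the bottle and the knob has slipped 0.08 to 1.0 rad in its clutch (value of joint clamp_arm above 1.12 rad and value of joint knob between 0.08 and 1 rad), for 0.2 s.
2. digit 6 stands in the timer's window, within 0.12 rad of its centre, the wheel at rest (value of joint wheel between 3.65 and 3.89 rad and velocity of joint wheel between -0.05 and 0.05 rad/s), for 0.2 s.
At the end, for the whole second after the job is handed in: The clamp arm is home on the bottle (joint over 1.12 rad), the knob has slipped between 0.08 and 1.0 rad in all, and the timer wheel rests with the 6 centred in the window (3.77 rad, give or take 0.12) (all of step 1 and all of step 2); the robot touches nothing.
It fails at once if a dropper bottle, a cup or the globe is shifted by more than 30 mm or knocked over (distance of any of dropper1, dropper2, dropper3, cup1, cup2, globe_center from where it was at the start of the episode above 0.03 m or angle between any of dropper1, dropper2, dropper3, cup1, cup2's own z axis and vertical above 0.5 rad).
It also fails if it takes over 72 s, if anything falls off the work surface, if the arm or the gripper's body presses on something with over 40 N, if the wrist force passes 120 N, or if a joint passes its speed limit or range.

## Working session

There is one attempt and no reset: what is moved stays moved. The work goes in short steps, Python scripts to look and compute and a shell command to move; the robot and the scene stay as the last step left them, time stands still between calls to the robot, and variables do not carry over. Pictures are saved under pics/ and viewed, at most 10 in all, crops included, and the job is handed in when it is done.

```bash
ls; mkdir -p pics
python3 - <<'E'
from bench import r
import cv2
for n in("side","top"):
    cv2.imwrite(f"pics/{n}0.png",r.snapshot(n)[:,:,::-1]); print(n,r.camera_params(n))
print(r.sense(), r.tcp_to_grasp)
E
```

```text
pics
side {'fx': 384.5209649807784, 'fy': 384.5209649807784, 'cx': 253.74467091149327, 'cy': 191.64927283674615, 'D': array([-0.11956916,  0.        ,  0.        ,  0.        ,  0.        ]), 'R': array([[-0.99725339, -0.07360514,  0.00824322],
       [-0.04451097,  0.506639  , -0.86100853],
       [ 0.05919832, -0.8590106 , -0.5085237 ]]), 't': array([ 548.5073193 ,  130.85346431, 1147.50501439])}
top {'fx': 356.61033724482434, 'fy': 356.61033724482434, 'cx': 257.42850061163534, 'cy': 188.50568925659363, 'D': array([-0.10351463,  0.        ,  0.        ,  0.        ,  0.        ]), 'R': array([[-0.00823513, -0.9999093 , -0.01065671],
       [-0.99386427,  0.00935992, -0.11020982],
       [ 0.11029957,  0.00968373, -0.99385121]]), 't': array([ -13.03740769,  544.48588156, 1321.85111559])}
{'time': 0.1, 'joint_pos': array([ 6.62687664e+01,  7.50991243e+00,  8.53235623e+01, -1.58068808e-03,
        8.72590470e+01, -4.89381583e+00]), 'qd': array([-0.03064382, -0.11347802, -0.11405977, -0.00192445, -0.01730843,
       -0.05549298]), 'joint_efforts': array([ 5.44504855e-04, -5.70946455e+01, -5.01946521e+01, -2.63600814e-04,
        8.02419148e-03, -2.84656693e-05]), 'tool_pos': array([193.53200443, 567.42280544, 230.35335117]), 'tcp_rot': array([-1.79907681e+02, -6.31997520e-03,  1.61162654e+02]), 'ft_force': array([-0.20274677, -0.63907841,  0.84950323]), 'wrist_torque': array([ 0.00087176,  0.04028417, -0.03848734]), 'grip_force': 0.0, 'finger_gap': 85.85347536543759} 18.700000000000003
```

View pics/side0.png

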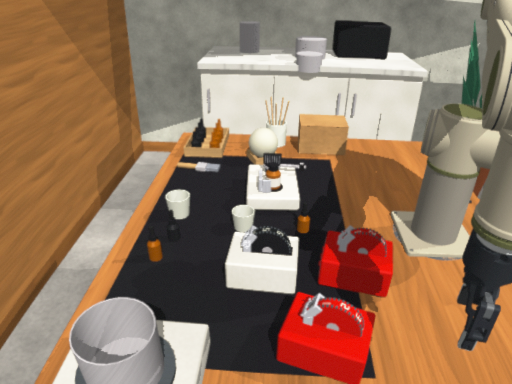

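View pics/top0.png

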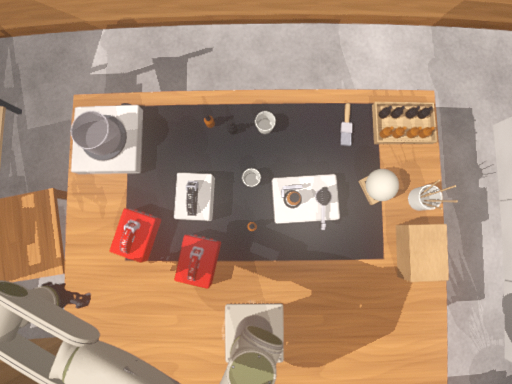

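Top view: the white timer is at about (194,197), the shaker at (306,199), cup1 at (251,177) and dropper1 at (252,226). The globe is at (382,184). The red look-alike timers are at (134,235) and (198,261). I'll enlarge both devices.

```bash
cat > h.py <<'E'
import numpy as np, cv2
from bench import r
def proj(n,X):
    c=r.camera_params(n); K=np.array([[c['fx'],0,c['cx']],[0,c['fy'],c['cy']],[0,0,1]])
    return cv2.projectPoints(np.array(X,float).reshape(-1,3),cv2.Rodrigues(c['R'])[0],c['t'],K,c['D'])[0][:,0]
def back(n,uv,z):
    c=r.camera_params(n); K=np.array([[c['fx'],0,c['cx']],[0,c['fy'],c['cy']],[0,0,1]])
    p=cv2.undistortPoints(np.array(uv,float).reshape(-1,1,2),K,c['D'])[:,0]
    z=np.broadcast_to(z,len(p)); d=np.c_[p,np.ones(len(p))]@c['R']; o=-c['R'].T@c['t']
    return o+d*((z-o[2])/d[:,2])[:,None]
E
python3 - <<'E'
import cv2,numpy as np
t=cv2.imread('pics/top0.png');s=cv2.imread('pics/side0.png')
a=cv2.resize(t[165:235,165:350],None,fx=4.3,fy=4.3,interpolation=cv2.INTER_CUBIC)
b=cv2.resize(s[225:295,220:305],None,fx=4.2,fy=4.2,interpolation=cv2.INTER_CUBIC)
c=cv2.resize(s[145:215,240:325],None,fx=4.2,fy=4.2,interpolation=cv2.INTER_CUBIC)
bc=np.hstack([b,c]); o=np.zeros((600,800,3),np.uint8); o[:a.shape[0],:a.shape[1]]=a; o[302:302+bc.shape[0],:bc.shape[1]]=bc[:298]
cv2.imwrite('pics/c1.png',o)
E
```

```text
(no output)
```

View pics/c1.png

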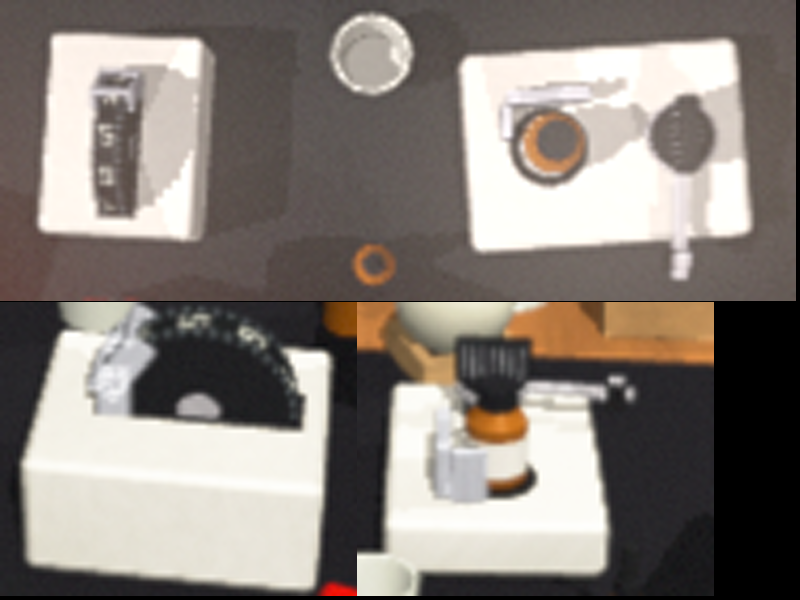

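```bash
cat > fit.py <<'E'
from h import *
from scipy.optimize import least_squares
def orig(p): return np.array(p,float)/4.3+165-0.5+.5/4.3
def T(q,P):
    c,s=np.cos(q[2]),np.sin(q[2]); P=np.array(P,float)
    return np.c_[q[0]+c*P[:,0]-s*P[:,1], q[1]+s*P[:,0]+c*P[:,1], P[:,2]]
S=[[85,120,60],[85,-120,60],[-85,-120,60],[-85,120,60],[0,50,144],[0,-60,94]]
So=orig([(460,56),(737,40),(751,230),(475,251),(558,139),(683,135)])
W=[[85,65,90],[85,-65,90],[-85,-65,90],[-85,65,90]]
Wo=orig([(52,34),(202,40),(193,240),(38,231)])
out=[]
for P,o,g in((S,So,[560,-150,0]),(W,Wo,[560,200,0])):
    f=lambda q:(proj('top',T(q,P))-o).ravel()
    s=least_squares(f,g,x_scale=[100,100,1]); print(s.x,np.degrees(s.x[2])); print(f(s.x).reshape(-1,2).round(1)); out.append(s.x)
qs,qt=out
pad=back('top',[orig((681,265))],98)[0]; k=T(qs,[[0,-60,116]])[0]
print('knob',k,'pad',pad,np.linalg.norm((pad-k)[:2]))
d=(pad-k)[:2]; a=np.arctan2(d[1],d[0])-qs[2]; print('arm angle',(np.pi-a+np.pi)%(2*np.pi)-np.pi)
b=orig([(690,97),(682,170)])
B=back('top',b,129); print('bar',B, np.degrees(np.arctan2(*(B[0]-B[1])[1::-1])))
nm=dict(c1=((371,54),60),d1=((374,264),98))
for n,(p,z) in nm.items(): print(n,back('top',[orig(p)],z)[0])
print('globe',back('top',[(382,184)],75))
np.save('q.npy',out)
# overlay
t=cv2.imread('pics/top0.png');s=cv2.imread('pics/side0.png')
th=np.linspace(0,2*np.pi,80); 
def scr(n,u0,v0,w,h,k):
    im=(t if n=='top' else s)[v0:v0+h,u0:u0+w]; im=cv2.resize(im,None,fx=k,fy=k,interpolation=cv2.INTER_CUBIC)
    def dr(P,col,cl=True):
        p=(proj(n,P)-[u0,v0]+.5)*k-.5; cv2.polylines(im,[p.round().astype(int)],cl,col,1)
    for q in (qs,): dr(T(q,S[:4]),(0,0,255)); 
    dr(T(qt,W),(0,0,255))
    for y in(-12,12): dr(T(qt,np.c_[55*np.cos(th),0*th+y,95+55*np.sin(th)]),(0,255,0))
    for j in range(-3,7):
        a=j*.2 ; dr(T(qt,[[55*np.sin(a),y,95+55*np.cos(a)] for y in(-12,12)]),(255,255,0) if j!=5 else (0,0,255),False)
    dr(T(qs,np.c_[28*np.cos(th),-60+28*np.sin(th),0*th+94]),(0,255,0))
    dr(T(qs,np.c_[25*np.cos(th),50+25*np.sin(th),0*th+61]),(0,255,0))
    return im
a=scr('top',165,165,60,70,6); b=scr('side',222,222,80,72,5.4); c=scr('top',265,165,85,70,4); 
o=np.zeros((600,800,3),np.uint8)
for im,x,y in((a,0,0),(c,365,0),(b,365,285)):
    h,w=min(im.shape[0],600-y),min(im.shape[1],800-x); o[y:y+h,x:x+w]=im[:h,:w]
cv2.imwrite('pics/c2.png',o)
E
python3 fit.py
```

```text
[ 5.04041278e+02 -1.96183654e+02  5.59404304e-02] 3.205150566751408
[[ 0.1 -0.3]
 [-0.2 -0.7]
 [ 0.5  0.7]
 [-0.2  0.2]
 [-0.1 -0. ]
 [-0.1  0.1]]
[ 5.11980693e+02  2.16839068e+02 -5.08282465e-02] -2.9122440066998436
[[-0.  -0.2]
 [ 0.2 -0.2]
 [-0.3 -0. ]
 [ 0.1  0.4]]
knob [ 507.39595327 -256.08979836  116.        ] pad [ 399.16957911 -251.24398992   98.        ] 108.33480476645283
arm angle 0.10068529148029803
bar [[ 535.83668346 -256.92995292  129.        ]
 [ 476.09021693 -248.68328193  129.        ]] -7.858751764215634
c1 [583.66929935   5.82501909  60.        ]
d1 [402.57650956   3.39150026  98.        ]
globe [[ 551.80173179 -479.76425967   75.        ]]
```

View pics/c2.png

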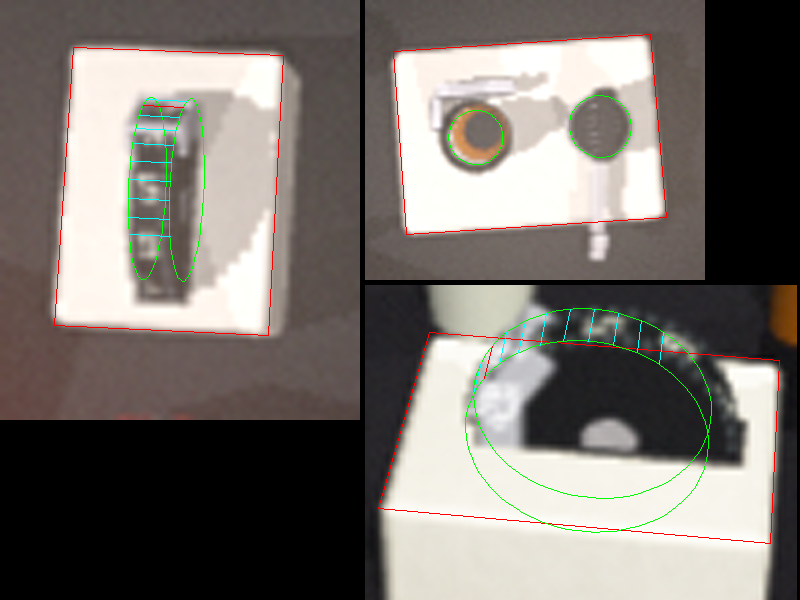

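The shaker fit is good. The timer's wheel sits about 12 mm toward timer −x of the box centre, since its observed end is at crop y≈300 against the model's 280. I'll overlay the wheel with that offset and unwrap its rim.

```bash
cat > rim.py <<'E'
from h import *
import sys
from fit import T
qt=np.load('q.npy')[1]
def rim(n,img,dx,dy=0,R=55,kx=12,ky=300,a0=-1.25,a1=1.25):
    A,Y=np.meshgrid(np.arange(a0,a1,1/ky*1.0),np.linspace(22,-22,kx*11))
    A=A.T;Y=Y.T
    P=np.c_[dx+R*np.sin(A.ravel()),dy+Y.ravel(),95+R*np.cos(A.ravel())]
    m=proj(n,T(qt,P)).reshape(A.shape+(2,)).astype(np.float32)
    im=cv2.remap(img,m[...,0],m[...,1],cv2.INTER_CUBIC)
    for a in np.arange(-1.2,1.21,.2):
        y=int((a-a0)*ky); cv2.line(im,(0,y),(12,y),(0,255,255) if abs(a-1)>.01 else (0,0,255),1)
        if abs(a)<.01: cv2.line(im,(0,y),(25,y),(0,255,0),1)
    return im[::-1]
E
sed -i 's/^out=\[\]/if __name__!="__main__": raise SystemExit\nout=[]/' fit.py; sed -i '/^if __name__/d' fit.py
python3 - <<'E'
import re
s=open('fit.py').read()
i=s.index('S=[[85'); open('h.py','a').write(s[s.index('def T('):i])
s=open('rim.py').read().replace('from fit import T\n',''); open('rim.py','w').write(s)
E
cat > ov.py <<'E'
from rim import *
t=cv2.imread('pics/top0.png');s=cv2.imread('pics/side0.png')
dx,dy=float(sys.argv[1]),float(sys.argv[2]); th=np.linspace(0,np.pi,60)
o=np.zeros((600,800,3),np.uint8)
a=rim('top',t,dx,dy,ky=236); b=rim('side',s,dx,dy,ky=236); 
o[:a.shape[0],:a.shape[1]]=a[:600]; o[:b.shape[0],140:140+b.shape[1]]=b[:600]
for n,im,u0,v0,w,h,k,y0 in(('top',t,170,170,50,48,6,0),('side',s,222,222,84,54,6,300)):
    im=cv2.resize(im[v0:v0+h,u0:u0+w],None,fx=k,fy=k,interpolation=cv2.INTER_CUBIC)
    for y in(-12,12):
        p=(proj(n,T(qt,np.c_[dx+55*np.cos(th),0*th+y+dy,95+55*np.sin(th)]))-[u0,v0]+.5)*k-.5
        cv2.polylines(im,[p.round().astype(int)],False,(0,255,0),1)
    im=im[:,:800-285]; o[y0:y0+min(im.shape[0],600-y0),285:285+im.shape[1]]=im[:600-y0]
cv2.imwrite(sys.argv[3],o)
E
python3 ov.py -12 0 pics/c3.png
```

```text
(no output)
```

View pics/c3.png

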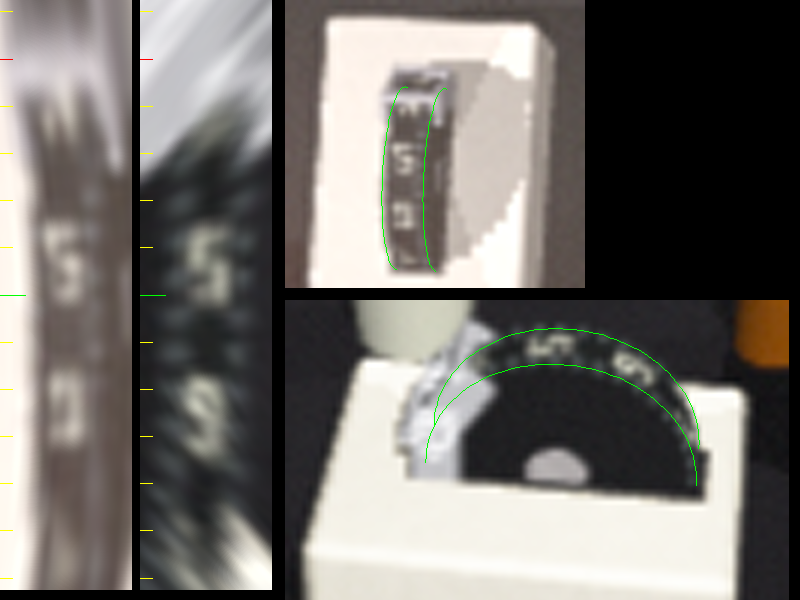

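The unwrapped rim shows the 5 at about +0.14 rad and the 6 at about −0.50 rad from the top. The wheel is therefore near 2.28 rad and needs about +1.49. I'll do the knob first, moving over it high up.

```bash
cat >> h.py <<'E'
def go(x,y,z,yaw):
    from scipy.spatial.transform import Rotation as Ro
    s=r.sense(); R=Ro.from_euler('xyz',s['tcp_rot'],degrees=True).as_matrix()
    d=R.T@(np.array([x,y,z])-s['tool_pos']); t=(s['tcp_rot'][2]-yaw+180)%360-180
    print('t',round(s['time'],1),'pos',s['tool_pos'].round(1),'rot',s['tcp_rot'].round(1),'shift',d.round(1),'turn',round(t,1))
E
M="python3 -m handwheel"
python3 -m handwheel '[[0,0,-0.02,0],[-0.014,-0.017,-0.02,0],[-0.028,-0.034,0,0],[-0.028,-0.034,0,0],[-0.028,-0.034,0,0],[-0.028,-0.034,0,0],[-0.028,-0.034,0,0],[-0.028,-0.034,0,0],[-0.028,-0.034,0,0],[-0.028,-0.034,0,0]]' 0.0854
python3 -m handwheel '[[-0.028,-0.034,0,0],[-0.028,-0.034,0,0],[-0.028,-0.034,0,0],[-0.028,-0.034,0,0],[-0.028,-0.034,0,0],[-0.028,-0.034,0,0],[-0.028,-0.034,0,0],[-0.028,-0.034,0,0],[-0.028,-0.034,0,0],[-0.028,-0.034,0,0]]'
python3 -m handwheel '[[-0.014,-0.017,0,0],[0,0,0,-5],[0,0,0,-5],[0,0,0,-5],[0,0,0,0],[0,0,0,0]]'
python3 -c "
from h import *
go(507.4,-256,180,176)"
```

```text
time: 1.1
tool_pos: [325.7, 215.8, 271.0]
tcp_rot: [-180.0, 0.0, 161.2]
ft_force: [1.0, -0.4, 0.2]
finger_gap: 85.2
grip_force: 0.0
time: 2.1
tool_pos: [481.0, -196.6, 270.8]
tcp_rot: [180.0, -0.0, 161.1]
ft_force: [0.9, 0.4, 0.2]
finger_gap: 85.5
grip_force: 0.0
time: 2.7
tool_pos: [488.5, -215.2, 271.0]
tcp_rot: [180.0, -0.0, 176.0]
ft_force: [0.6, -0.7, 0.3]
finger_gap: 85.2
grip_force: 0.0
t 2.7 pos [ 488.5 -215.2  271. ] rot [180.  -0. 176.] shift [-21.8 -39.4  90.9] turn 0.0
```

```bash
python3 -m handwheel '[[-0.011,-0.02,0.02,0],[-0.011,-0.0195,0.02,0],[0,0,0.03,0],[0,0,0.021,0],[0,0,0.01,0],[0,0,0.01,0],[0,0,0,0],[0,0,0,0]]' 0.06
python3 - <<'E'
from h import *
go(507.4,-256,100,176)
s=r.snapshot('side')[:,:,::-1];t=r.snapshot('top')[:,:,::-1]
a=cv2.resize(s[110:210,235:335],None,fx=4,fy=4,interpolation=cv2.INTER_CUBIC);b=cv2.resize(t[150:250,250:350],None,fx=4,fy=4,interpolation=cv2.INTER_CUBIC)
cv2.imwrite('pics/k1.png',np.hstack([a,b]))
E
```

```text
time: 3.5
tool_pos: [508.4, -256.4, 161.3]
tcp_rot: [-180.0, 0.1, 176.1]
ft_force: [0.5, 0.8, -0.1]
finger_gap: 60.1
grip_force: 0.0
t 3.5 pos [ 508.4 -256.4  161.3] rot [-1.800e+02  1.000e-01  1.761e+02] shift [ 1.1  0.4 61.3] turn 0.1
```

View pics/k1.png

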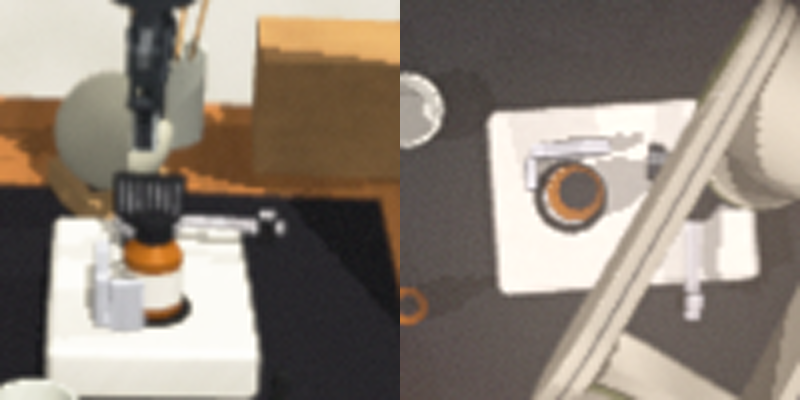

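The fingers stand over the knob: finger at about (147,130) and bar at about (150,190) in the side crop. I'll descend and close.

```bash
python3 -m handwheel '[[0.001,0,0.015,0],[0,0,0.015,0],[0,0,0.013,0],[0,0,0.01,0],[0,0,0.008,0],[0,0,0,0]]'
python3 -m handwheel '[[0,0,0,0],[0,0,0,0],[0,0,0,0],[0,0,0,0],[0,0,0,0],[0,0,0,0],[0,0,0,0],[0,0,0,0]]' 0.01 40
python3 -c "
from h import *
print(r.sense()['wrist_torque'])"
```

```text
time: 4.2
tool_pos: [505.9, -255.5, 97.4]
tcp_rot: [179.9, -0.1, 176.2]
ft_force: [0.3, 0.4, 0.9]
finger_gap: 59.9
grip_force: 0.0
time: 5.0
tool_pos: [507.6, -256.1, 100.2]
tcp_rot: [-180.0, 0.1, 176.2]
ft_force: [0.7, 3.4, 6.8]
finger_gap: 17.3
grip_force: 40.2
[ 0.64070861 -0.11561102  0.03770807]
```

```bash
python3 -m handwheel '[[0,0,0,5],[0,0,0,5],[0,0,0,5],[0,0,0,5],[0,0,0,5],[0,0,0,5],[0,0,0,5],[0,0,0,5],[0,0,0,5],[0,0,0,5]]'; python3 -c "
from h import *
print(r.sense()['wrist_torque'])"
python3 -m handwheel '[[0,0,0,4],[0,0,0,4],[0,0,0,0],[0,0,0,0]]'; python3 -c "
from h import *
print(r.sense()['wrist_torque'])"
python3 -m handwheel '[[0,0,0,4],[0,0,0,4],[0,0,0,0],[0,0,0,0]]'; python3 -c "
from h import *
print(r.sense()['wrist_torque'])"
```

```text
time: 6.0
tool_pos: [506.9, -257.4, 100.2]
tcp_rot: [-179.9, 0.1, 125.9]
ft_force: [-4.0, -1.7, 6.3]
finger_gap: 17.6
grip_force: 40.3
[-0.331423    0.55890538  0.05077734]
time: 6.4
tool_pos: [506.7, -257.5, 100.3]
tcp_rot: [-179.9, 0.1, 118.1]
ft_force: [-3.8, -2.7, 6.6]
finger_gap: 17.6
grip_force: 40.3
[-0.36874486  0.6085687  -0.04550969]
time: 6.8
tool_pos: [506.5, -257.6, 100.2]
tcp_rot: [-179.9, 0.1, 110.1]
ft_force: [-5.2, -2.6, 6.4]
finger_gap: 17.6
grip_force: 40.4
[-0.46318436  0.86160349  0.00206529]
```

```bash
for i in 1; do python3 -m handwheel '[[0,0,0,4],[0,0,0,4],[0,0,0,0]]'; done
python3 - <<'E'
from h import *
for i in range(3): print(r.sense()['wrist_torque'],r.sense()['joint_efforts'][5])
s=r.snapshot('side')[:,:,::-1];t=r.snapshot('top')[:,:,::-1]
a=cv2.resize(s[110:210,235:335],None,fx=4,fy=4,interpolation=cv2.INTER_CUBIC);b=cv2.resize(t[150:250,250:350],None,fx=4,fy=4,interpolation=cv2.INTER_CUBIC)
cv2.imwrite('pics/k2.png',np.hstack([a,b]))
E
```

```text
time: 7.1
tool_pos: [506.2, -257.7, 100.2]
tcp_rot: [-179.9, 0.1, 102.0]
ft_force: [-6.5, -3.9, 7.9]
finger_gap: 17.5
grip_force: 40.5
[-0.47466683  1.12731943 -0.03558057] 1.0998757928609848
[-0.47466683  1.12731943 -0.03558057] 1.0998757928609848
[-0.47466683  1.12731943 -0.03558057] 1.0998757928609848
```

View pics/k2.png

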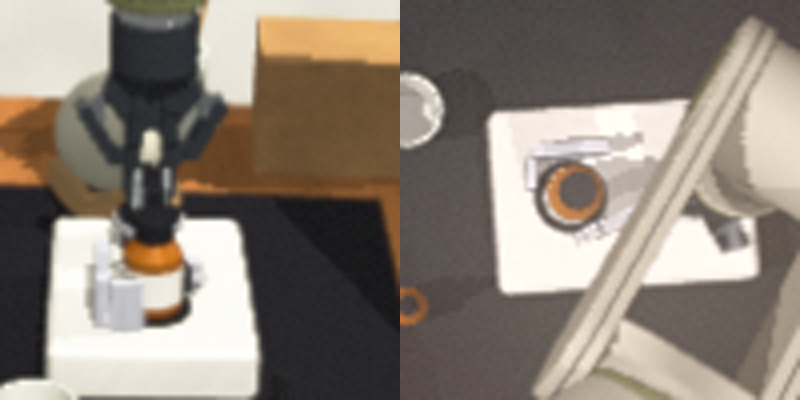

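The arm's pad has reached the bottle at about (590,230) in the top crop, and the bar is aligned with the fingers at yaw −78°. Arm plus slip is about 1.42, so the slip is about 0.2. I'll turn 10° more for margin, then release.

```bash
python3 -m handwheel '[[0,0,0,4],[0,0,0,4],[0,0,0,2],[0,0,0,0],[0,0,0,0],[0,0,0,0]]'; python3 -c "
from h import *
print(r.sense()['wrist_torque'],r.sense()['joint_efforts'][5])"
python3 -m handwheel '[[0,0,0,0],[0,0,0,0],[0,0,0,0],[0,0,0,0],[0,0,0,0]]' 0.06
python3 -m handwheel '[[0,0,-0.02,0],[0,0,-0.02,0],[0,0,-0.03,0],[0,0,-0.03,0],[0,0,-0.04,0],[0,0,0,0],[0,0,0,0]]'
python3 -c "
from h import *
print(r.sense()['wrist_torque'],r.sense()['joint_efforts'][5])
q=np.load('q.npy')[1]
a=-.6
P=T(q,[[-12+46*np.sin(a),-2,95+46*np.cos(a)-18.7]])[0]
go(*P,177.1); go(*P,-2.9)
print(P,r.sense()['joint_pos'])"
```

```text
time: 7.8
tool_pos: [505.9, -257.8, 100.2]
tcp_rot: [-179.9, 0.1, 92.1]
ft_force: [-8.7, -2.6, 8.4]
finger_gap: 17.5
grip_force: 40.6
[-0.4501792   1.38564823 -0.00714094] -0.021034071687608957
time: 8.3
tool_pos: [506.9, -256.0, 99.1]
tcp_rot: [-180.0, -0.0, 92.2]
ft_force: [0.7, -0.6, 0.3]
finger_gap: 60.1
grip_force: 0.0
time: 9.0
tool_pos: [507.7, -256.6, 240.8]
tcp_rot: [179.9, 0.1, 92.2]
ft_force: [0.1, 0.0, -1.0]
finger_gap: 59.9
grip_force: 0.0
[ 0.06828714 -0.01104008 -0.01874265] 1.7559002571942983e-05
t 9.0 pos [ 507.7 -256.6  240.8] rot [1.799e+02 1.000e-01 9.220e+01] shift [474.5 -16.2 125.7] turn -84.9
t 9.0 pos [ 507.7 -256.6  240.8] rot [1.799e+02 1.000e-01 9.220e+01] shift [474.5 -16.2 125.7] turn 95.1
[473.95456875 216.77094912 114.26543829] [-3.19697250e+01  2.26381261e+00  8.97792329e+01 -8.14317020e-04
  8.77770491e+01 -3.41379814e+01]
```

```bash
python3 -m handwheel '[[0.03,-0.001,0,0],[0.046,-0.001,0,0],[0.046,-0.002,0,0],[0.046,-0.002,0,0],[0.046,-0.002,0,0],[0.046,-0.002,0,0],[0.046,-0.002,0,0],[0.046,-0.002,0,0],[0.046,-0.001,0,0],[0.046,-0.001,0,0]]' 0.05
python3 -m handwheel '[[0.03,0,0,-8.5],[0,0,0,-8.5],[0,0,0,-8.5],[0,0,0,-8.5],[0,0,0,-8.5],[0,0,0,-8.5],[0,0,0,-8.5],[0,0,0,-8.5],[0,0,0,-8.5],[0,0,0,-8.5]]'
python3 - <<'E'
from h import *
q=np.load('q.npy')[1]
a=-.6
P=T(q,[[-12+46*np.sin(a),-2,95+46*np.cos(a)-18.7]])[0]
go(*P,177.1)
s=r.snapshot('side')[:,:,::-1];t=r.snapshot('top')[:,:,::-1]
cv2.imwrite('pics/top1.png',t); cv2.imwrite('pics/side1.png',s)
f=lambda im,u,v,w,h,k:cv2.resize(im[v:v+h,u:u+w],None,fx=k,fy=k,interpolation=cv2.INTER_CUBIC)
a=f(t,270,170,75,60,5.3); b=f(t,160,150,75,60,5.3); c=f(s,225,175,100,75,5.3)
a=a[:300,:395]; b=b[:300,:395]; c=f(s,240,150,75,56,5.3)[:295,:395]; d=f(s,225,220,75,56,5.3)[:295,:395]
o=np.vstack([np.hstack([a,b]),np.hstack([c,d])]); print(o.shape); cv2.imwrite('pics/k3.png',o)
E
```

```text
time: 10.0
tool_pos: [472.9, 188.6, 237.5]
tcp_rot: [-179.9, 0.0, 92.2]
ft_force: [1.2, -0.1, -0.2]
finger_gap: 49.9
grip_force: 0.0
time: 11.0
tool_pos: [472.2, 216.7, 237.3]
tcp_rot: [-179.9, -0.2, 177.5]
ft_force: [-0.1, -0.2, -0.2]
finger_gap: 49.9
grip_force: 0.0
t 11.0 pos [472.2 216.7 237.3] rot [-179.9   -0.2  177.5] shift [ -2.1   0.3 123. ] turn 0.4
(595, 790, 3)
```

View pics/k3.png

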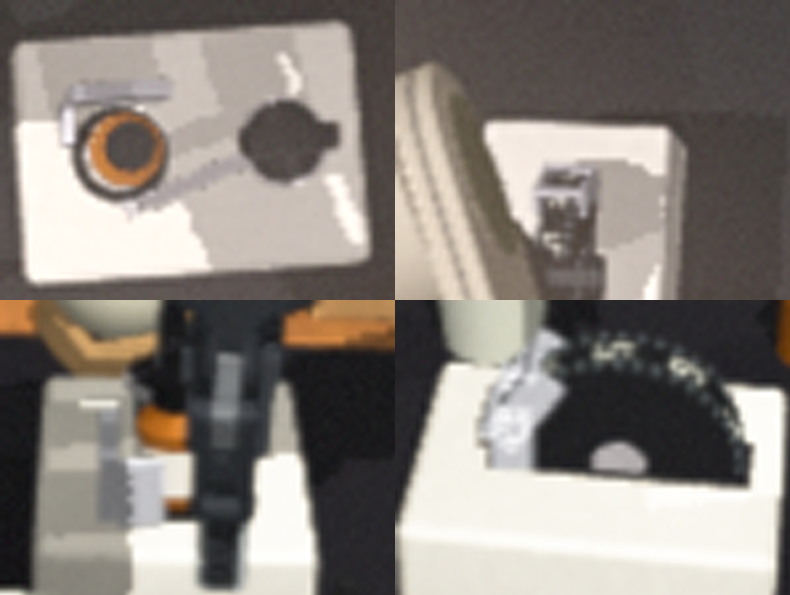

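The bar is now almost along image horizontal, with its end at (335,135) and the knob centre at (282,138). The arm points at the bottle's pad near (150,205), so the slip is about 0.39. The wheel is untouched: 5 at (613,352), 6 at (688,375). Next I pinch the wheel at −0.7 rad.

```bash
python3 -c "
from h import *
q=np.load('q.npy')[1]
P=T(q,[[-39,-2,108.4]])[0]; print(P)
go(*P,177.1)"
```

```text
[472.92944816 216.82309912 108.4       ]
t 11.1 pos [472.2 216.7 237.4] rot [-179.9   -0.2  177.3] shift [ -1.1   0.3 129. ] turn 0.2
```

```bash
python3 -m handwheel '[[-0.0005,0,0.03,0],[0,0,0.03,0],[0,0,0.02,0],[0,0,0.015,0],[0,0,0.015,0],[0,0,0.01,0],[0,0,0.009,0],[0,0,0,0],[0,0,0,0]]'
python3 -m handwheel '[[0,0,0,0],[0,0,0,0],[0,0,0,0],[0,0,0,0],[0,0,0,0],[0,0,0,0]]' 0.01 35
python3 -m handwheel '[[-0.0034,0,-0.0025,0],[-0.0036,0,-0.0022,0],[-0.0038,0,-0.0018,0],[-0.004,0,-0.0014,0],[-0.0041,0,-0.001,0],[-0.0041,0,-0.0006,0],[-0.0042,0,-0.0002,0],[-0.0042,0,0.0002,0],[-0.0041,0,0.0006,0],[-0.0041,0,0.001,0]]'
python3 -m handwheel '[[0,0,0,0],[0,0,0,0],[0,0,0,0]]'
python3 -m handwheel '[[0,0,0,0],[0,0,0,0],[0,0,0,0],[0,0,0,0]]' 0.05
python3 -m handwheel '[[0,0,-0.02,0],[0,0,-0.03,0],[0,0,-0.04,0],[0.03,0,-0.03,0],[0.04,0,0,0],[0.04,0,0,0],[0,0,0,0]]'
```

```text
time: 12.0
tool_pos: [473.9, 217.0, 110.8]
tcp_rot: [180.0, 0.0, 177.1]
ft_force: [-0.4, 0.1, 0.9]
finger_gap: 50.1
grip_force: 0.0
time: 12.6
tool_pos: [474.3, 218.9, 111.7]
tcp_rot: [179.8, 0.1, 177.2]
ft_force: [0.1, 10.0, 1.5]
finger_gap: 23.3
grip_force: 38.7
time: 13.6
tool_pos: [511.1, 216.9, 118.2]
tcp_rot: [179.9, -0.3, 177.2]
ft_force: [-10.3, 9.4, 3.6]
finger_gap: 23.4
grip_force: 38.6
time: 13.9
tool_pos: [511.6, 216.9, 118.1]
tcp_rot: [179.8, -0.2, 177.2]
ft_force: [-5.2, 9.9, -0.5]
finger_gap: 23.7
grip_force: 38.1
time: 14.3
tool_pos: [513.4, 214.8, 118.5]
tcp_rot: [180.0, 0.0, 177.1]
ft_force: [-0.3, -0.1, -0.6]
finger_gap: 49.6
grip_force: 0.0
time: 15.0
tool_pos: [399.7, 220.5, 238.0]
tcp_rot: [180.0, -0.1, 177.2]
ft_force: [1.2, 0.3, 0.0]
finger_gap: 50.0
grip_force: 0.0
```

```bash
python3 - <<'E'
from h import *
cv2.imwrite('pics/side2.png',r.snapshot('side')[:,:,::-1]);cv2.imwrite('pics/top2.png',r.snapshot('top')[:,:,::-1])
E
sed "s/top0/top2/;s/side0/side2/" ov.py > ov2.py; python3 ov2.py -12 -0.5 pics/c4.png
```

```text
(no output)
```

View pics/c4.png

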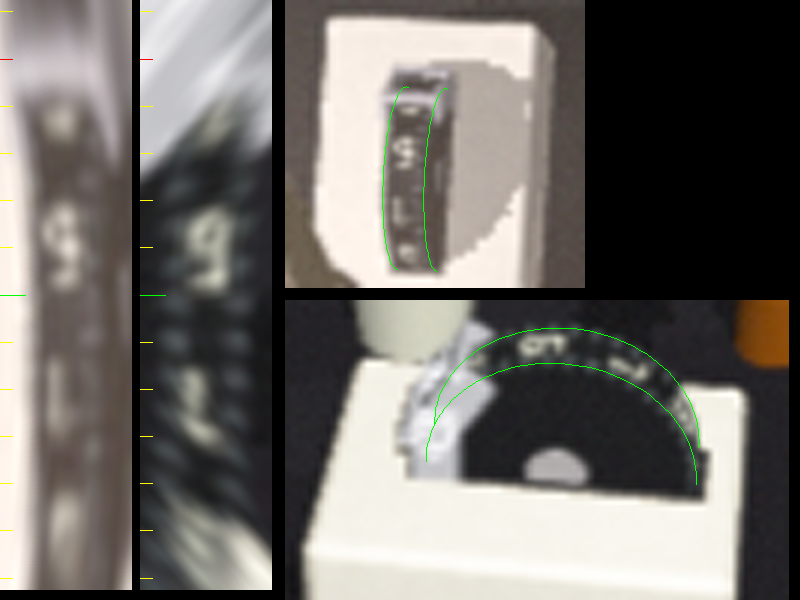

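The rim now shows the 6 (upside down from here) at about +0.20 rad and the 7 at −0.44. The wheel moved about 0.69, less than commanded. I'll get the turn numerically by correlating the unwrapped strips.

```bash
cat > turn.py <<'E'
from rim import *
import sys
def strip(n,f,a0,a1):
    A,Y=np.meshgrid(np.arange(a0,a1,.01),np.linspace(9,-9,37),indexing='ij')
    P=np.c_[-12+55*np.sin(A.ravel()),-.5+Y.ravel(),95+55*np.cos(A.ravel())]
    m=proj(n,T(qt,P)).reshape(A.shape+(2,)).astype(np.float32)
    g=cv2.remap(cv2.imread(f,0).astype(np.float32),m[...,0],m[...,1],cv2.INTER_CUBIC)
    return g-cv2.GaussianBlur(g,(0,0),30)
i,j,exp=sys.argv[1],sys.argv[2],float(sys.argv[3])
for n in('top','side'):
    a=strip(n,f'pics/{n}{i}.png',-1.0,.55); b=strip(n,f'pics/{n}{j}.png',-1.0,.55); best=[]
    for d in range(int(exp*100)-25,int(exp*100)+26):   # pattern moves +d
        x=b[max(d,0):len(b)+min(d,0)]; y=a[max(-d,0):len(a)+min(-d,0)]
        best.append((np.corrcoef(x.ravel(),y.ravel())[0,1],d/100))
    print(n,sorted(best)[::-1][:3])
E
python3 turn.py 0 2 .7
python3 -c "
from h import *
q=np.load('q.npy')[1]
P=T(q,[[-12-24.7,-0.5,95+32.5-18.7]])[0]
P[2]=106; go(*P,177.1)"
```

```text
top [(np.float64(0.850187413929234), 0.68), (np.float64(0.847308231650113), 0.67), (np.float64(0.8438147358099182), 0.69)]
side [(np.float64(0.8023700691658805), 0.7), (np.float64(0.7972262857903147), 0.69), (np.float64(0.7936979554323771), 0.71)]
t 15.1 pos [403.1 220.5 238.7] rot [1.800e+02 1.000e-01 1.772e+02] shift [-72.    1.2 132.8] turn 0.1
```

```bash
python3 -m handwheel '[[-0.04,0.001,0,0],[-0.032,0,0.02,0],[0,0,0.03,0],[0,0,0.02,0],[0,0,0.02,0],[0,0,0.015,0],[0,0,0.015,0],[0,0,0.013,0],[0,0,0,0],[0,0,0,0]]'
python3 -c "
from h import *
q=np.load('q.npy')[1]
P=T(q,[[-12-24.7,-0.5,107]])[0]
go(*P,177.1)"
```

```text
time: 16.1
tool_pos: [475.4, 217.9, 105.4]
tcp_rot: [180.0, 0.0, 177.2]
ft_force: [0.2, 0.3, -0.2]
finger_gap: 49.9
grip_force: 0.0
t 16.1 pos [475.4 217.9 105.4] rot [180.    0.  177.2] shift [ 0.1  0.3 -1.6] turn 0.1
```

```bash
python3 -m handwheel '[[0,0,-0.001,0],[0,0,0,0],[0,0,0,0],[0,0,0,0],[0,0,0,0],[0,0,0,0]]' 0.01 40
python3 -m handwheel '[[-0.0036,0,-0.0023,0],[-0.0038,0,-0.0019,0],[-0.004,0,-0.0015,0],[-0.0041,0,-0.0011,0],[-0.0042,0,-0.0007,0],[-0.0042,0,-0.0003,0],[-0.0042,0,0.0001,0],[-0.0042,0,0.0006,0],[-0.0041,0,0.001,0]]'
python3 -m handwheel '[[0,0,0,0],[0,0,0,0],[0,0,0,0]]'
python3 -m handwheel '[[0,0,0,0],[0,0,0,0],[0,0,0,0],[0,0,0,0]]' 0.05
python3 -m handwheel '[[0,0,-0.02,0],[0,0,-0.03,0],[0,0,-0.04,0],[0.03,0,-0.03,0],[0.04,0,0,0],[0.04,0,0,0],[0,0,0,0]]'
python3 - <<'E'
from h import *
cv2.imwrite('pics/side3.png',r.snapshot('side')[:,:,::-1]);cv2.imwrite('pics/top3.png',r.snapshot('top')[:,:,::-1])
E
python3 turn.py 2 3 .75
```

```text
time: 16.7
tool_pos: [476.1, 218.9, 107.7]
tcp_rot: [179.9, 0.1, 177.2]
ft_force: [-1.2, 4.9, 7.0]
finger_gap: 23.6
grip_force: 41.7
time: 17.6
tool_pos: [509.0, 217.0, 111.9]
tcp_rot: [180.0, -0.3, 177.2]
ft_force: [-12.1, 5.1, 6.6]
finger_gap: 23.3
grip_force: 44.5
time: 17.9
tool_pos: [509.5, 217.0, 111.8]
tcp_rot: [179.9, -0.2, 177.2]
ft_force: [-8.8, 6.5, 2.4]
finger_gap: 23.4
grip_force: 44.0
time: 18.3
tool_pos: [511.9, 215.8, 112.5]
tcp_rot: [-180.0, 0.0, 177.2]
ft_force: [-0.6, -0.6, 0.6]
finger_gap: 50.2
grip_force: 0.0
time: 19.0
tool_pos: [398.1, 221.5, 232.0]
tcp_rot: [-180.0, -0.1, 177.2]
ft_force: [0.6, -0.3, 0.4]
finger_gap: 50.3
grip_force: 0.0
top [(np.float64(0.8190948738741889), 0.6), (np.float64(0.8150918679742183), 0.61), (np.float64(0.8132784262919014), 0.59)]
side [(np.float64(0.8783815359607482), 0.64), (np.float64(0.8725401437132573), 0.65), (np.float64(0.8644186750308953), 0.63)]
```

About 0.62 more, so the total is about 1.31 and 0.17 rad remains. Both strokes fit (travel − 2.4 mm)/54 mm, so I'll use an 11.6 mm stroke across the top.

```bash
python3 -c "
from h import *
q=np.load('q.npy')[1]
P=T(q,[[-18,-0.5,115]])[0]
go(*P,177.1)"
```

```text
t 19.1 pos [401.6 221.6 232.8] rot [1.800e+02 1.000e-01 1.772e+02] shift [-92.3   0.2 117.9] turn 0.1
```

```bash
python3 -m handwheel '[[-0.04,0,0,0],[-0.04,0,0,0],[-0.0125,0,0.02,0],[0,0,0.03,0],[0,0,0.02,0],[0,0,0.02,0],[0,0,0.015,0],[0,0,0.013,0],[0,0,0,0],[0,0,0,0]]'
python3 -m handwheel '[[0,0,0,0],[0,0,0,0],[0,0,0,0],[0,0,0,0],[0,0,0,0],[0,0,0,0]]' 0.01 40
python3 -m handwheel '[[-0.002,0,-0.0002,0],[-0.002,0,-0.0001,0],[-0.002,0,0,0],[-0.002,0,0,0],[-0.002,0,0.0001,0],[-0.0016,0,0.0002,0],[0,0,0,0],[0,0,0,0],[0,0,0,0]]'
python3 -m handwheel '[[0,0,0,0],[0,0,0,0],[0,0,0,0],[0,0,0,0]]' 0.05
python3 -m handwheel '[[0,0,-0.02,0],[0,0,-0.03,0],[0,0,-0.04,0],[0.03,0,-0.03,0],[0.04,0,0,0],[0.04,0,0,0],[0,0,0,0]]'
python3 - <<'E'
from h import *
cv2.imwrite('pics/side4.png',r.snapshot('side')[:,:,::-1]);cv2.imwrite('pics/top4.png',r.snapshot('top')[:,:,::-1])
E
python3 turn.py 3 4 .17; python3 turn.py 2 4 .8
python3 turn.py 0 3 1.3
sed "s/top0/top4/;s/side0/side4/" ov.py > ov2.py; python3 ov2.py -12 -0.5 pics/c5.png
```

```text
time: 20.1
tool_pos: [494.5, 216.9, 114.6]
tcp_rot: [180.0, 0.0, 177.2]
ft_force: [0.4, 0.3, 1.3]
finger_gap: 50.1
grip_force: 0.0
time: 20.7
tool_pos: [495.0, 217.8, 115.8]
tcp_rot: [179.9, 0.1, 177.2]
ft_force: [0.6, 4.9, 6.5]
finger_gap: 23.6
grip_force: 41.9
time: 21.6
tool_pos: [504.1, 217.3, 115.0]
tcp_rot: [179.9, -0.2, 177.2]
ft_force: [-9.9, 5.9, 10.0]
finger_gap: 23.5
grip_force: 44.3
time: 22.0
tool_pos: [505.7, 216.0, 114.2]
tcp_rot: [-180.0, -0.0, 177.2]
ft_force: [-0.3, 0.1, 0.3]
finger_gap: 50.2
grip_force: 0.0
time: 22.7
tool_pos: [392.3, 221.8, 233.9]
tcp_rot: [-180.0, -0.1, 177.3]
ft_force: [0.9, 0.4, -0.1]
finger_gap: 50.1
grip_force: 0.0
top [(np.float64(0.8568122235969103), 0.18), (np.float64(0.85042578081397), 0.17), (np.float64(0.8478992431944046), 0.19)]
side [(np.float64(0.9194109623772094), 0.17), (np.float64(0.9095676596524778), 0.16), (np.float64(0.9094443933784939), 0.18)]
top [(np.float64(0.8445879984159935), 0.78), (np.float64(0.8414823877321145), 0.79), (np.float64(0.8354251990989576), 0.77)]
side [(np.float64(0.823445734288287), 0.81), (np.float64(0.818557115186754), 0.82), (np.float64(0.8099270181461342), 0.8)]
top [(np.float64(nan), 1.55), (np.float64(0.7537985990376442), 1.24), (np.float64(0.7526906771241735), 1.23)]
side [(np.float64(nan), 1.55), (np.float64(0.7550639206286711), 1.53), (np.float64(0.7537308883737068), 1.54)]
  avg = a.mean(axis, **keepdims_kw)
  ret = um.true_divide(
  c = cov(x, y, rowvar, dtype=dtype)
  c *= np.true_divide(1, fact)
  c *= np.true_divide(1, fact)
```

```bash
python3 - <<'E' 2>&1
from rim import *
o=np.zeros((600,800,3),np.uint8)
for k,n in enumerate(('top','side')):
    f=cv2.imread(f'pics/{n}4.png'); im=rim(n,f,-12,-.5,ky=236)
    for a in (1.0,.372,-.256):
        y=im.shape[0]-1-int((a+1.25)*236); cv2.line(im,(105,y),(131,y),(0,0,255),1)
    o[:im.shape[0],k*140:k*140+132]=im[:600]
    u0,v0,w,h,K=(184,176,26,30,10) if n=='top' else (235,222,52,30,10)
    c=cv2.resize(f[v0:v0+h,u0:u0+w],None,fx=K,fy=K,interpolation=cv2.INTER_CUBIC)
    for a,R,col in((1.0,62,(0,0,255)),(.645,62,(0,255,0)),(1.355,62,(0,255,0)),(.372,55,(255,255,0)),(-.256,55,(255,255,0))):
        for ys in((-22,-14),(14,22)):
            p=(proj(n,T(qt,[[-12+R*np.sin(a),-.5+y,95+R*np.cos(a)] for y in ys]))-[u0,v0]+.5)*K-.5
            cv2.polylines(c,[p.round().astype(int)],False,col,1)
    o[k*300:k*300+c.shape[0],280:280+c.shape[1]]=c
    # digit profile
    A,Y=np.meshgrid(np.arange(-.62,.72,.01),np.linspace(5,-5,21),indexing='ij')
    m=proj(n,T(qt,np.c_[-12+55*np.sin(A.ravel()),-.5+Y.ravel()+(0 if n=='side' else 0),95+55*np.cos(A.ravel())])).reshape(A.shape+(2,)).astype(np.float32)
    g=cv2.remap(cv2.cvtColor(f,cv2.COLOR_BGR2GRAY),m[...,0],m[...,1],cv2.INTER_LINEAR).mean(1)
    for e in(.372,-.256):
        s=abs(A[:,0]-e)<.26; w=np.clip(g[s]-np.percentile(g[s],30),0,None); print(n,e,'centroid',(w*A[s,0]).sum()/w.sum())
cv2.imwrite('pics/c5.png',o)
E
```

```text
Traceback (most recent call last):
cv2.error: OpenCV(4.12.0) :-1: error: (-5:Bad argument) in function 'line'
> Overload resolution failed:
>  - Layout of the output array img is incompatible with cv::Mat
>  - Expected Ptr<cv::UMat> for argument 'img'
```

View pics/c5.png

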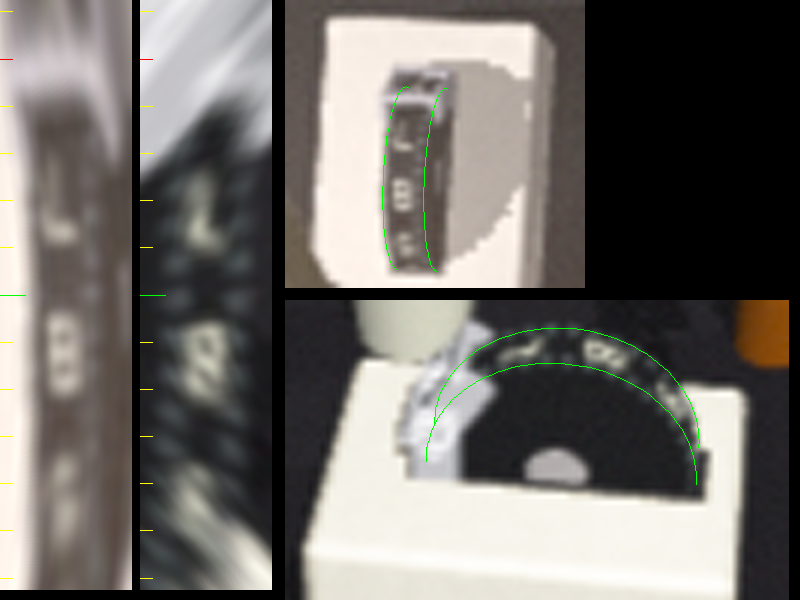

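The last picture shows the 7 at about +0.37 rad and the 8 at about −0.255 (top view +0.39/−0.24, side view +0.35/−0.27). The expected values are 0.372 and −0.256, so the 6 is centred at 1.0 rad in the window. The gripper is clear, so I'm handing in.

```bash
python3 -c "
from bench import r
print(r.sense()['ft_force'],r.sense()['tool_pos']); print(r.hand_in())"
```

```text
[-0.42799719  0.73981149  0.29490882] [395.59246033 221.82880872 234.58654882]
the job is handed in; nothing more can be done
None
```

The job is handed in with no verdict shown: from pictures and tool angles, the clamp arm is home on the bottle with about 0.39 rad of knob slip, the timer's 6 is centred within about 0.05 rad, and the gripper is clear of everything.

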